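# Light the bore of a ground sleeve with the docked torch

### The job

Light the bore of the ground sleeve for inspection: the torch stands lens down in its charging dock, so first click it on by pressing the rubber switch on its tail fully down and letting it spring back up. Then draw the torch up out of the dock, turn it to the slant of the sleeve that lies in the tilted V-rest, and finish while holding it in the air with its lens about 5 cm off the sleeve's upper mouth, shining straight down the bore in line with it. Leave the sleeve and the other things on the bench where they are, and do not press the switch again once the torch is out of the dock.

Things in the scene. Friction and masses are not known exactly. Their poses are not given: they have to be found in the camera images.
- torch: A plain dark grey pocket torch, 111 mm long without its switch, 0.1 kg: head 33 mm across for the first 37 mm from the lens, then a round barrel 24 mm across up to the tail. It stands upright in the dock, head hidden in the cup; the barrel is free from 48 to 121 mm above the table: grip it there from above, best at 85 to 100 mm, so that the switch stays clear of the palm. Origin inside the torch near mid length.
- torch_lens: The torch's lens, a round glass face at the end of its head: origin at the middle of the lens face, z points out of it along the torch's axis and beam (straight down while docked, the lens then about 10 mm above the table). Height of a grip above the table minus 10 mm is its distance from the lens.
- switch_top (a point): Top middle of the torch's tail switch: a round black rubber button, 16 mm across, standing 8 mm proud of the tail and on the torch's axis, the highest point of the docked torch, about 129 mm above the table.
- tail_switch (a joint): Travel of the tail switch along the torch's axis towards the lens: 0 m is out (at rest), 0.005 m is fully down. A spring returns it; it starts to give at 2 N and is fully down at 6 N.
- dock: The charging dock, fixed to the bench: dark flat foot 112 x 82 x 10 mm with an upright round grey cup and a low charger housing (40 mm high) behind the cup. Origin at table height under the middle of the cup; z up, x towards the charger housing. The cup is 47 mm across outside, 36 mm inside, its rim 44 mm and its floor 10 mm above the table, so the torch is drawn straight up by at least 34 mm to clear it.
- v_rest: The tilting V-rest, fixed to the bench: grey base plate 132 x 104 x 12 mm, two cheeks and between them a steel V cradle in which the sleeve leans. Origin at table height near the middle of the base; z up; the sleeve's upper end leans 40 degrees from vertical towards -x of this frame. The rest itself is at most 105 mm high; the sleeve's upper rim, 140 mm above the table, is the highest part.
- sleeve: The ground steel sleeve to be lit, a loose plain tube 106 mm long and 35 mm across lying in the V-rest with its axis 40 degrees from vertical. Its y axis is the bore axis and points up out of its upper mouth; the bore axis runs through the point [0, 0, 17.6 mm] of its frame. Another sleeve of the same kind lies flat on the bench: leave that one.
- bore_mouth (a point): Middle of the sleeve's upper mouth, on the bore axis, about 127 mm above the table.
- spare_sleeve: A second sleeve, 106 mm long and 35 mm across, lying flat on the bench to the left; bystander.
- nut: A steel hexagon nut, 47 x 41 x 20 mm, lying on the bench between dock and V-rest; bystander.
- ring: A flat steel spacer ring, 54 mm across and 12 mm high, lying further back; bystander.
- wrench: A combination wrench, 175 x 34 x 8 mm, lying at the left front; bystander.
- vernier: A vernier caliper, 200 x 63 x 7 mm, lying at the left; bystander.
- pen: A marker pen, 131 x 16 x 17 mm, lying at the back; bystander.
There are look-alikes about, which are no part of the job. There is more than one size of the torch; the one meant has the size given above.

How it is judged (in metres and radians):
On the way, in this order (a step that is already met when the one before it is completed fails the run):
1. the tail switch is pressed fully down while the torch stands in the dock (value of joint tail_switch above 0.0041 m and z of torch_lens in the frame of dock below 0.016 m), for 0.1 s.
2. the switch has sprung back up, the torch still in the dock (value of joint tail_switch below 0.001 m and z of torch_lens in the frame of dock below 0.016 m), for 0.1 s.
3. the torch is drawn out of the dock, its lens clear above the rim (z of torch_lens in the frame of dock above 0.05 m and contact force between torch and the fingers above 0.5 N), for 0.1 s.
At the end, for the whole second after the job is handed in: The fingers hold the torch still in the air, touching neither sleeve, rest nor dock; lens 20 to 85 mm from the sleeve's upper mouth and within 14 mm of the bore axis, torch axis within 12 degrees of it; switch out; the sleeve within 12 mm of where it lay (x of torch_lens in the frame of sleeve between -0.014 and 0.014 m and z of torch_lens in the frame of sleeve between 0.0036 and 0.0316 m and y of torch_lens in the frame of sleeve between 0.073 and 0.138 m and angle between the z axis of torch_lens and the y axis of sleeve, either way round below 0.21 rad and height (world z) of torch_lens above 0.12 m and contact force between torch and the fingers above 0.5 N and contact force between torch and sleeve below 0.1 N and contact force between torch and v_rest below 0.1 N and contact force between torch and dock below 0.1 N and linear speed of torch_lens below 0.03 m/s and value of joint tail_switch below 0.001 m and distance of bore_mouth from where it was at the start of the episode below 0.012 m); the arm keeps its last pose, push and grip.
It fails at once if the sleeve is knocked in its rest (distance of bore_mouth from where it was at the start of the episode above 0.02 m).
It fails at once if the switch is pressed again once the torch is out of the dock (value of joint tail_switch above 0.003 m and z of torch_lens in the frame of dock above 0.05 m).
It fails at once if a bystander is shoved away (distance of any of spare_sleeve, nut from where it was at the start of the episode above 0.03 m).
It also fails if it takes over 48 s, if anything falls off the work surface, if the arm or the gripper's body presses on something with over 40 N, if the wrist force passes 120 N, or if a joint passes its speed limit or range.

### The arm

A 6-joint arm with a two-finger parallel gripper is mounted at the origin on a cart in front of the work surface, level with it; the furniture and walls round the work are solid. World frame = base frame: x ahead of the robot, y to its left, z up, the work surface at z = 0. Lengths are in m, angles in degrees, forces in N, time in s.
With the tool pointing down it reaches from about 0.3 to 0.825 m from the base axis. Payload 5.4 kg.
Tool frame: the origin (TCP) lies midway between the tips of the shut fingers; the grasp point (between the pads) lies 19 mm behind it; z points along the fingers, x is the direction in which the jaws open and shut, and the axes are right-handed (so a half turn about z gives the same grasp; the last joint's range is limited). The gripper opens to 92 mm and grips with 3 to 60 N. Pads are 20 mm wide; open, the fingers measure 128 mm over their backs; the gripper's body (75 mm by 189 mm) begins 69 mm behind the grasp point.
Start: joints at [59.124, 9.076, 91.501, -0, 79.423, -12.038], TCP at [0.186, 0.544, 0.215] pointing down, gripper open.
Joint ranges: [-166.64, 166.64], [-54.1, 131.32], [10.49, 154.53], [-73.88, 253.88], [9.74, 151.15], [-171.62, 171.62]. Speed limits (degrees/s): [147.25, 147.25, 180, 180, 180, 180].

### API

Orientations are given as [roll, pitch, yaw] about the fixed x, y, z axes, in that order (R = Rz(yaw) Ry(pitch) Rx(roll)).
In Python, from rig import robot, viewer, finder gives the robot as it stands.
- The arm moves only by the tool step_arm, never from a script. Its argument "commands" is a list of rows, each a list of 7 numbers: the turn, a rotation vector about the world's x, y, z in degrees, then the shift along the world's x, y, z in mm, then the finger opening in mm, from 0 to 91.9. A call has exactly 10 rows; each row shifts and turns the commanded pose from where the row before left it; what a row does not reach is not made up. A row lasts 1/10 s, in which the tool goes at most 50 mm and 8.59 degrees, less where a joint would pass 70% of its speed; a pose out of reach is approached as far as the arm can. A call with a gripper value outside its range is refused whole. The fingers move at their own pace and stop on an object; "newtons" is the grip in N (left out, the last holds). Time passes only in rows, so rows that do not move let the fingers close, or fill a call up. It gives the time, the measured TCP pose, the force and the opening at its end, in the units of the state.
- robot.get_obs(): the state, without advancing time (a new reading comes with each control period).
- viewer.snapshot(name): name is "scene" or "top"; returns a dict with "color" (480x640x3 uint8, blue, green, red), "vfov" (degrees; the focal length in pixels is half the picture's height over the tangent of half this angle, whatever the lens; pixels are square), "cx", "cy" (the principal point, pixels), "world_from_camera" (4x4, takes a point from camera to world coordinates). Camera axes: x right, y up, looking along -z (the intrinsics and any distortion apply to the point x, -y, -z); pixel columns grow to the right and rows downward; lengths in m; the calibration is good to about 2 mm. A picture is of the moment at which its call begins. There is no depth.
- robot.close_job(): hands the job in, once; it reports no verdict.
Trained networks look in the newest picture that a camera, given by its name, has taken for a name from the list of things; names that differ only in an ending like _2 or _b are one class to them, and where a whole thing is asked for, a point or a joint stands for the part that bears it (a point fixed in the world has none). Each returns a list of dicts, best first, with "conf" (0 to 1); they miss things now and then, are a little off and sometimes report something else, mostly with a low value. They report only what shows in the picture. A call takes as long as a camera call. They do not tell look-alikes from the thing itself.
- finder.find_in(camera, query): "bbox" ([left, top, right, bottom] in pixels, round what is visible of it).
- finder.silhouettes(camera, query): "region" (480x640 bool, what is visible of it) and "bbox" ([left, top, right, bottom] in pixels, round what is visible of it).
- finder.landmark_of(camera, query): "centre" ([column, row] in pixels: a listed point, or the origin of a listed thing).
The state is a dict: "time_s": time; "qpos": joint angles; "qd": joint speeds; "effort": joint torques, N m; "ee_pos": TCP position; "ee_rot": TCP orientation; "ft_force": force on the tool from outside, world axes, zero at the start; "torque": the same for the moment, N m; "opening": finger opening in m.
Only numpy, scipy, OpenCV 4.12 (cv2) and the standard library are available. Lean on these libraries where they do the work, as an engineer would, in place of code of your own. Each camera call takes 0.05 s, during which the arm holds its last target. There are 200 camera calls.

## Working session

There is one attempt and no reset: what is moved stays moved. The work goes in short steps, Python scripts to look and compute and a tool call to move; the robot and the scene stay as the last step left them, time stands still between calls to the robot, and variables do not carry over. Pictures are saved under pics/ and viewed, about 8 in all and at most 12, crops included, and the job is handed in when it is done.

Besides the shell and the picture viewer there is one more tool, called after ">>>" as name([rows], argument=value, ...), one row to a line, values as JSON. step_arm: Moves the arm, as the interface text tells. Its arguments: {"type":"object","properties":{"commands":{"type":"array"},"newtons":{"type":"number"}},"required":["commands"]}

```bash
mkdir -p pics; cat > h.py <<'E'
import numpy as np, cv2
from rig import robot, viewer, finder
def snap(c,name=None):
    s=viewer.snapshot(c)
    if name: cv2.imwrite(f'pics/{name}.png',s['color'])
    return s
def ray(s,uv):
    f=240/np.tan(np.radians(s['vfov'])/2); T=np.array(s['world_from_camera'])
    d=np.array([(uv[0]-s['cx'])/f,-(uv[1]-s['cy'])/f,-1.]); d=T[:3,:3]@d
    return T[:3,3],d/np.linalg.norm(d)
def onz(s,uv,z):
    o,d=ray(s,uv); return o+d*(z-o[2])/d[2]
def proj(s,p):
    f=240/np.tan(np.radians(s['vfov'])/2); T=np.array(s['world_from_camera'])
    q=T[:3,:3].T@(np.asarray(p)-T[:3,3]); return np.array([s['cx']-f*q[0]/q[2],s['cy']+f*q[1]/q[2]])
def tri(a,b):
    (o1,d1),(o2,d2)=a,b
    t=np.linalg.lstsq(np.c_[d1,-d2],o2-o1,rcond=None)[0]
    p,q=o1+t[0]*d1,o2+t[1]*d2; return (p+q)/2,np.linalg.norm(p-q)
E
python3 - <<'E'
from h import *
print(robot.get_obs())
S={c:snap(c,c+'0') for c in('scene','top')}
for c in S:
    s=S[c];print(c,{k:s[k] for k in s if k!='color'})
    for q in('switch_top','bore_mouth','torch','dock','v_rest','sleeve','nut','torch_lens'):
        print(c,q,[(np.round(x['centre'],1),round(x['conf'],2)) for x in finder.landmark_of(c,q)[:4]])
E
```

```text
{'time_s': 0.0, 'qpos': array([ 5.91243060e+01,  9.11222033e+00,  9.15709823e+01, -1.19962231e-03,
        7.94225846e+01, -1.20385942e+01]), 'qd': array([-0.16750199,  0.19041466, -0.09569148, -0.03478975, -0.08298171,
        0.00128361]), 'effort': array([-2.43141358e-04, -3.85578740e+01, -3.22104406e+01,  7.01009575e-02,
        3.79612902e-02, -1.28127922e-04]), 'ee_pos': array([0.18536439, 0.54364928, 0.21363355]), 'ee_rot': array([-1.79979089e+02,  1.03706572e-01,  7.11631404e+01]), 'ft_force': array([ 0.15551899,  0.46952814, -0.80251061]), 'torque': array([-0.01466791,  0.03243381,  0.00579134]), 'opening': 0.09164108721186856}
scene {'vfov': 57.194848748507034, 'cx': 315.31352675925615, 'cy': 234.93041390955443, 'world_from_camera': array([[ 0.71381788,  0.52450672, -0.46406545,  0.16431739],
       [-0.70021438,  0.52240619, -0.48661236, -0.21541171],
       [-0.01280079,  0.6722979 ,  0.74017003,  0.75825523],
       [ 0.        ,  0.        ,  0.        ,  1.        ]])}
scene switch_top [(array([270.2, 211.8]), 0.63), (array([314.6, 241.3]), 0.48), (array([318.6, 167.2]
[... 542 characters left out ...]
,  0.98779443, -0.15532832,  0.42203997],
       [-0.99993087,  0.01122205, -0.00351091,  0.20427359],
       [-0.00172495,  0.15535842,  0.98785666,  1.00671926],
       [ 0.        ,  0.        ,  0.        ,  1.        ]])}
top switch_top [(array([263.1, 180.8]), 0.65), (array([317.8, 241.5]), 0.53), (array([265.9, 252.8]), 0.51)]
top bore_mouth [(array([449. , 232.1]), 0.74)]
top torch [(array([262.2, 261. ]), 0.86), (array([319.5, 236.2]), 0.7), (array([279.7, 197.9]), 0.59)]
top dock [(array([271.9, 261.1]), 0.65)]
top v_rest [(array([449.3, 234. ]), 0.8), (array([190.9, 221.9]), 0.27)]
top sleeve [(array([451.7, 221.6]), 0.94)]
top nut [(array([348.8, 303.9]), 0.53)]
top torch_lens []
```

View pics/scene0.png

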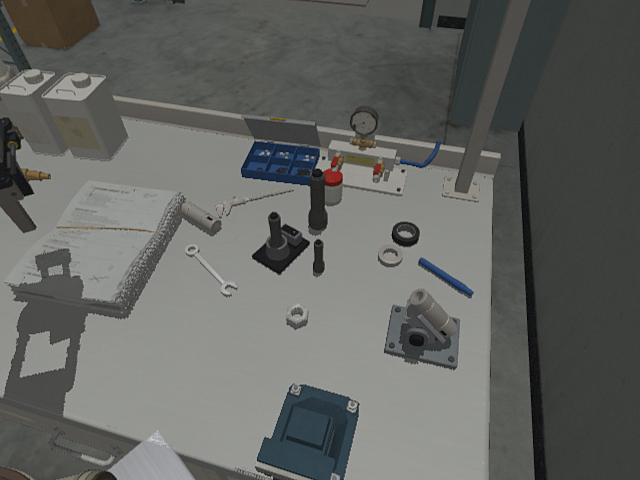

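View pics/top0.png

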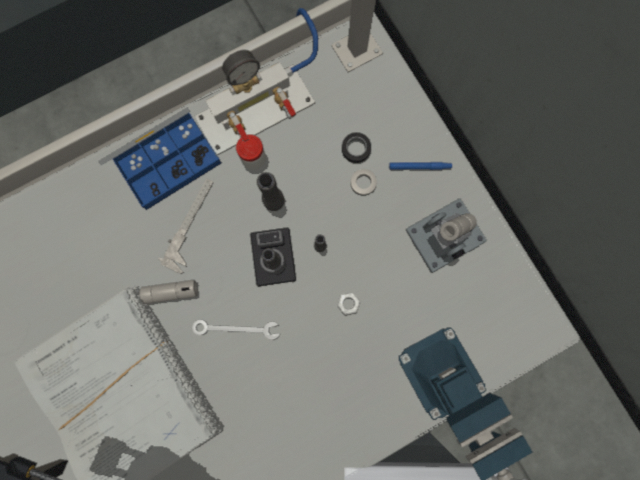

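```bash
python3 - <<'E'
from h import *
S={c:snap(c) for c in('scene','top')}
a,b=S['scene'],S['top']
for n,u,v in(('sw',(270.2,211.8),(265.9,252.8)),('mouth',(415.3,297.9),(449,232.1)),('sleeve',(433.7,303.4),(451.7,221.6)),('nut',(298,318.1),(348.8,303.9))):
    print(n,tri(ray(a,u),ray(b,v)))
print('rest',onz(a,(427.8,336.6),0),onz(b,(449.3,234),0))
print('sw z.129',onz(a,(270.2,211.8),.129),onz(b,(265.9,252.8),.129))
print('mouth z.127',onz(a,(415.3,297.9),.127),onz(b,(449,232.1),.127))
A=cv2.resize(a['color'][265:385,360:480],None,fx=4.1,fy=4.1,interpolation=2)
B=cv2.resize(b['color'][185:285,395:495],(400,400),interpolation=2)
C=cv2.resize(a['color'][195:275,240:320],(400,400),interpolation=2)
D=cv2.resize(b['color'][215:295,230:310],(400,400),interpolation=2)
A=cv2.resize(A,(400,400))
cv2.imwrite('pics/crop1.png',cv2.resize(np.vstack([np.hstack([A,B]),np.hstack([C,D])]),(600,600)))
E
```

```text
sw (array([0.53843394, 0.30446127, 0.1325846 ]), np.float64(0.004482879092144763))
mouth (array([ 0.58220585, -0.02474613,  0.12349929]), np.float64(0.0022046084915606974))
sleeve (array([ 0.61217712, -0.04246512,  0.09142507]), np.float64(0.008222645566059438))
nut (array([0.45727846, 0.14775428, 0.00197473]), np.float64(0.0024041492981271397))
rest [ 0.607545   -0.05759096  0.        ] [ 0.60161939 -0.05814376  0.        ]
sw z.129 [0.53860907 0.30855191 0.129     ] [0.54082149 0.30367588 0.129     ]
mouth z.127 [ 0.57888936 -0.0252183   0.127     ] [ 0.58243146 -0.02459965  0.127     ]
```

View pics/crop1.png

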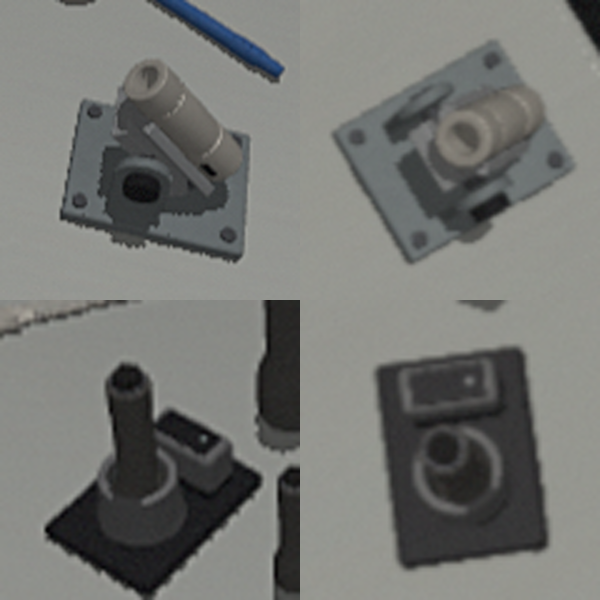

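```bash
python3 - <<'E'
from h import *
S={c:snap(c) for c in('scene','top')}
a,b=S['scene'],S['top']
u,v=(273.9,214.5),(269.2,253.7)
print('sw',tri(ray(a,u),ray(b,v)),onz(a,u,.129),onz(b,v,.129))
u,v=(420,296.2),(450,231)
print('mouth',tri(ray(a,u),ray(b,v)),onz(a,u,.127),onz(b,v,.127))
for s,c in((b,[(460,198.3),(486.7,240),(431.7,272.3),(406.7,230)]),(a,[(459,319),(456,368.2),(384.8,351),(393.2,305)])):
    P=np.array([onz(s,x,.012) for x in c]); d=P[2]-P[1]+P[3]-P[0]; print(P.round(3).tolist(),'c',P.mean(0),'dir',np.degrees(np.arctan2(d[1],d[0])),[np.linalg.norm(P[i]-P[i-1]) for i in range(4)])
# cup rim centre z=.044: ring in D (458,468), in C ~ (137,485)
print('rim',onz(b,(230+158/3.75,215+168/3.75),.044),onz(a,(240+137/3.75,195+185/3.75),.044))
# sleeve region axis dir
for s,c in((a,'scene'),(b,'top')):
    r=finder.silhouettes(c,'sleeve')
    for x in r: 
        R=x['region']; ys,xs=np.nonzero(R); m=np.array([xs.mean(),ys.mean()]); w,V=np.linalg.eigh(np.cov(xs,ys)); print(c,x['conf'],x['bbox'],m,V[:,1],np.sqrt(w))
E
```

```text
sw (array([0.53930014, 0.2978472 , 0.12833484]), np.float64(0.0001352690096120245)) [0.5388455  0.29733911 0.129     ] [0.53926837 0.29773988 0.129     ]
mouth (array([ 0.5858786 , -0.02776124,  0.12680688]), np.float64(0.0035576023625404577)) [ 0.58738478 -0.0287769   0.127     ] [ 0.58446417 -0.02645692  0.127     ]
[[0.674, -0.079, 0.012], [0.588, -0.131, 0.012], [0.521, -0.017, 0.012], [0.607, 0.031, 0.012]] c [ 0.59749161 -0.04891111  0.012     ] dir 121.0272863484841 [np.float64(0.12961215289580322), np.float64(0.10045607345930822), np.float64(0.13149326096902483), np.float64(0.09878648469453054)]
[[0.675, -0.08, 0.012], [0.584, -0.133, 0.012], [0.52, -0.022, 0.012], [0.61, 0.03, 0.012]] c [ 0.59719864 -0.05118869  0.012     ] dir 120.28156046924086 [np.float64(0.12802693521231112), np.float64(0.10475351253315825), np.float64(0.12820959124758458), np.float64(0.10353883550472232)]
rim [0.53866771 0.30072932 0.044     ] [0.53403703 0.29381453 0.044     ]
scene 0.91 [408.7, 287.7, 460.2, 339.8] [432.88919668 311.8079409 ] [0.68393317 0.72954466] [ 5.54150446 15.95854164]
top 0.79 [440.2, 214.3, 474.9, 242.3] [457.56807512 226.21752739] [-0.88728519  0.4612212 ] [ 5.11733108 10.06376201]
```

```bash
python3 - <<'E'
from h import *
S={c:snap(c) for c in('scene','top')}
a,b=S['scene'],S['top']
print('big top',tri(ray(a,(318,173)),ray(b,(266,179))),'base',onz(a,(318,225),0),onz(b,(275,204),0))
print('small top',tri(ray(a,(318.5,242)),ray(b,(319,239))))
print(robot.get_obs()['time_s'])
E
```

```text
big top (array([0.6698418 , 0.30385254, 0.15544298]), np.float64(0.001483993497414226)) base [6.66541252e-01 3.01317388e-01 1.11022302e-16] [0.66086515 0.30228431 0.        ]
small top (array([0.57513529, 0.20855138, 0.08648114]), np.float64(0.0030436166400473297))
1.3
```

>>> step_arm([
  [0,0,0,35,-25,0,0],
  [0,0,0,35,-25,0,0],
  [0,0,0,35,-25,0,0],
  [0,0,0,35,-25,0,0],
  [0,0,0,35,-25,0,0],
  [0,0,0,35,-25,0,0],
  [0,0,0,35,-25,0,0],
  [0,0,0,35,-25,0,0],
  [0,0,0,35,-25,0,0],
  [0,0,0,35,-20,0,0],
], newtons=30)

```text
time_s: 2.3
ee_pos: [0.5371, 0.2976, 0.2147]
ee_rot: [180.0, -0.0, 71.1]
ft_force: [0.4, 1.1, -0.3]
opening: 0.014
```

>>> step_arm([
  [0,0,0,2,0,-15,0],
  [0,0,0,0,0,-15,0],
  [0,0,0,0,0,-15,0],
  [0,0,0,0,0,-15,0],
  [0,0,0,0,0,-10,0],
  [0,0,0,0,0,-5,0],
  [0,0,0,0,0,0,0],
  [0,0,0,0,0,0,0],
  [0,0,0,0,0,0,0],
  [0,0,0,0,0,0,0],
])

```text
time_s: 3.3
ee_pos: [0.5382, 0.2993, 0.1404]
ee_rot: [179.9, -0.0, 71.2]
ft_force: [-0.2, 0.8, 0.6]
opening: 0.0008
```

```bash
python3 - <<'E'
from h import *
a,b=snap('scene'),snap('top')
o=robot.get_obs();print(o['ee_pos'],o['ft_force'],o['opening'])
for s,n in((a,'s'),(b,'t')):print(n,proj(s,o['ee_pos']))
A=cv2.resize(a['color'][185:265,230:310],(500,500),interpolation=2)
B=cv2.resize(b['color'][215:295,230:310],(300,500),interpolation=2)
cv2.imwrite('pics/press.png',np.hstack([A,B]))
E
```

```text
[0.53796961 0.2992742  0.14009466] [-0.32123342  0.16410503 -0.30741005] 0.0006956260569861504
s [272.47929339 210.32102736]
t [267.66227505 253.57961325]
```

View pics/press.png

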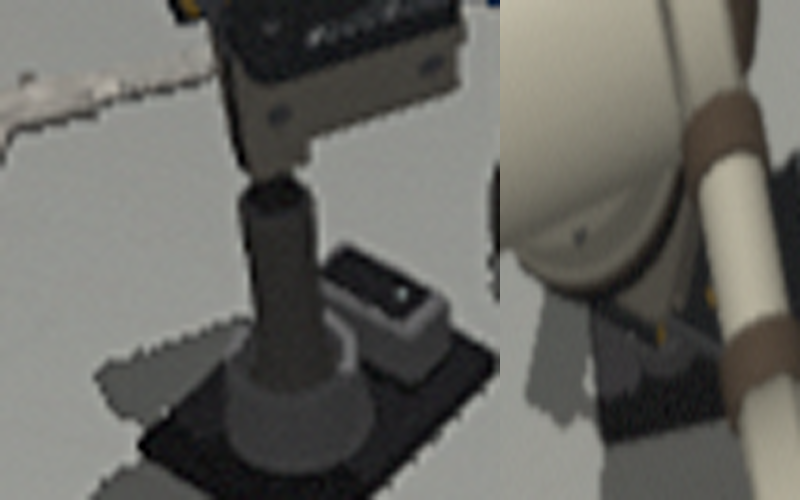

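>>> step_arm([
  [0,0,0,1,-1,-3,0],
  [0,0,0,0,0,-3,0],
  [0,0,0,0,0,-3,0],
  [0,0,0,0,0,-2,0],
  [0,0,0,0,0,-1,0],
  [0,0,0,0,0,-1,0],
  [0,0,0,0,0,-1,0],
  [0,0,0,0,0,-1,0],
  [0,0,0,0,0,0,0],
  [0,0,0,0,0,0,0],
])

```text
time_s: 4.4
ee_pos: [0.5389, 0.2983, 0.125]
ee_rot: [180.0, -0.0, 71.2]
ft_force: [-0.1, -0.7, 4.6]
opening: 0.0006
```

>>> step_arm([
  [0,0,0,0,0,-1,0],
  [0,0,0,0,0,-1,0],
  [0,0,0,0,0,-0.5,0],
  [0,0,0,0,0,0,0],
  [0,0,0,0,0,0,0],
  [0,0,0,0,0,0,0],
  [0,0,0,0,0,0,0],
  [0,0,0,0,0,0,0],
  [0,0,0,0,0,0,0],
  [0,0,0,0,0,0,0],
])

```text
time_s: 5.4
ee_pos: [0.5395, 0.2984, 0.1233]
ee_rot: [179.9, -0.1, 71.2]
ft_force: [-1.2, -0.5, 7.9]
opening: 0.0007
```

>>> step_arm([
  [0,0,0,0,0,-1,0],
  [0,0,0,0,0,-1,0],
  [0,0,0,0,0,0,0],
  [0,0,0,0,0,0,0],
  [0,0,0,0,0,0,0],
  [0,0,0,0,0,0,0],
  [0,0,0,0,0,0,0],
  [0,0,0,0,0,0,0],
  [0,0,0,0,0,0,0],
  [0,0,0,0,0,0,0],
])

```text
time_s: 6.4
ee_pos: [0.5407, 0.2989, 0.1232]
ee_rot: [179.8, -0.2, 71.2]
ft_force: [-0.3, -0.3, 15.3]
opening: 0.0002
```

>>> step_arm([
  [0,0,0,0,0,5,0],
  [0,0,0,0,0,15,0],
  [0,0,0,0,0,15,80],
  [0,0,0,0,0,0,80],
  [0,0,0,0,0,0,80],
  [0,0,0,0,0,0,80],
  [0,0,0,0,0,0,80],
  [0,0,0,0,0,0,80],
  [0,0,0,0,0,0,80],
  [0,0,0,0,0,0,80],
])

```text
time_s: 7.4
ee_pos: [0.5386, 0.2982, 0.1549]
ee_rot: [-180.0, 0.0, 71.2]
ft_force: [-0.6, 0.3, 0.4]
opening: 0.0623
```

>>> step_arm([
  [0,0,0,0,0,-8,80],
  [0,0,0,0,0,-12,80],
  [0,0,0,0,0,-12,80],
  [0,0,0,0,0,-12,80],
  [0,0,0,0,0,-12,80],
  [0,0,0,0,0,-12,80],
  [0,0,0,0,0,-8,80],
  [0,0,0,0,0,-5,80],
  [0,0,0,0,0,0,80],
  [0,0,0,0,0,0,80],
])

```text
time_s: 8.4
ee_pos: [0.539, 0.2983, 0.0745]
ee_rot: [180.0, -0.0, 71.2]
ft_force: [0.1, 0.5, -0.5]
opening: 0.0801
```

>>> step_arm([
  [0,0,0,0,0,0,10],
  [0,0,0,0,0,0,10],
  [0,0,0,0,0,0,10],
  [0,0,0,0,0,0,10],
  [0,0,0,0,0,0,10],
  [0,0,0,0,0,0,10],
  [0,0,0,0,0,0,10],
  [0,0,0,0,0,0,10],
  [0,0,0,0,0,0,10],
  [0,0,0,0,0,0,10],
], newtons=25)

```text
time_s: 9.4
ee_pos: [0.5387, 0.2984, 0.0741]
ee_rot: [180.0, -0.0, 71.2]
ft_force: [0.6, 1.6, -1.0]
opening: 0.0237
```

>>> step_arm([
  [0,0,0,0,0,5,10],
  [0,0,0,0,0,10,10],
  [0,0,0,0,0,15,10],
  [0,0,0,0,0,20,10],
  [0,0,0,0,0,25,10],
  [0,0,0,0,0,25,10],
  [0,0,0,0,0,25,10],
  [0,0,0,0,0,25,10],
  [0,0,0,0,0,10,10],
  [0,0,0,0,0,0,10],
])

```text
time_s: 10.4
ee_pos: [0.5396, 0.2981, 0.2365]
ee_rot: [179.8, -0.1, 71.2]
ft_force: [0.6, 0.6, -0.8]
opening: 0.0242
```

>>> step_arm([
  [-3.44,-2.04,0,1,-8,2,10],
  [-3.44,-2.04,0,1,-12,2,10],
  [-3.44,-2.04,0,1,-12,2,10],
  [-3.44,-2.04,0,1,-12,2,10],
  [-3.44,-2.04,0,1,-12,2,10],
  [-3.44,-2.04,0,1,-12,2,10],
  [-3.44,-2.04,0,1,-12,2,10],
  [-3.44,-2.04,0,1,-12,2,10],
  [-3.44,-2.04,0,1,-12,2,10],
  [-3.44,-2.04,0,1,-12,2,10],
])

```text
time_s: 11.4
ee_pos: [0.5479, 0.1814, 0.2525]
ee_rot: [147.4, 24.9, 63.9]
ft_force: [0.8, 0.6, -1.5]
opening: 0.0239
```

>>> step_arm([
  [0,0,0,0,-5,0,10],
  [0,0,0,0,-10,0,10],
  [0,0,0,0,-10,0,10],
  [0,0,0,0,-10,0,10],
  [0,0,0,0,-10,0,10],
  [0,0,0,0,-10,0,10],
  [0,0,0,0,-10,0,10],
  [0,0,0,0,-5,0,10],
  [0,0,0,0,0,0,10],
  [0,0,0,0,0,0,10],
])

```text
time_s: 12.4
ee_pos: [0.5487, 0.1122, 0.2541]
ee_rot: [147.5, 24.7, 63.9]
ft_force: [-0.2, 0.8, -0.4]
opening: 0.0238
```

```bash
python3 - <<'E'
from h import *
from scipy.spatial.transform import Rotation as R
a,b=snap('scene'),snap('top')
o=robot.get_obs();z=R.from_euler('xyz',o['ee_rot'],degrees=True).as_matrix()[:,2]
p=o['ee_pos'];L=p+.064*z
print(p,o['ee_rot'],'z',z,'lens',L,o['opening'],o['qpos'])
for s,n in((a,'s'),(b,'t')):print(n,'lens',proj(s,L),'tail',proj(s,p-.047*z))
A=cv2.resize(a['color'][210:370,330:490],(400,400),interpolation=2)
B=cv2.resize(b['color'][135:295,360:520],(400,400),interpolation=2)
cv2.imwrite('pics/tilt.png',np.hstack([A,B]))
E
```

```text
[0.54873996 0.11251493 0.25408661] [147.46511953  24.65908954  63.88696078] z [ 0.32810013 -0.55255349 -0.76618206] lens [0.56973837 0.0771515  0.20505096] 0.02384952185541279 [ 20.17073361   4.09438932 101.07195787 -41.71394311  71.71122787
 -38.49433746]
s lens [369.82257404 238.75897004] tail [329.08877218 194.29896263]
t lens [399.30376814 230.62467569] tail [366.72244525 244.23666761]
```

View pics/tilt.png

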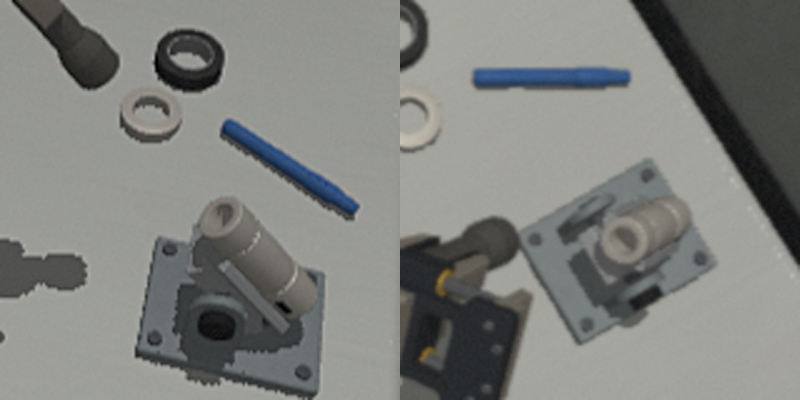

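>>> step_arm([
  [0,0,0,0,-5,0,10],
  [0,0,0,0,-10,0,10],
  [0,0,0,0,-15,-3,10],
  [0,0,0,0,-15,-6,10],
  [0,0,0,0,-12,-8,10],
  [0,0,0,0,-10,-8,10],
  [0,0,0,0,-7,-8,10],
  [0,0,0,0,-3,-5,10],
  [0,0,0,0,0,-2,10],
  [0,0,0,0,0,0,10],
])

```text
time_s: 13.5
ee_pos: [0.5486, 0.0354, 0.2137]
ee_rot: [147.5, 24.7, 63.9]
ft_force: [0.4, 0.5, -1.7]
opening: 0.0242
```

```bash
python3 - <<'E'
from h import *
from scipy.spatial.transform import Rotation as R
a,b=snap('scene'),snap('top')
o=robot.get_obs();z=R.from_euler('xyz',o['ee_rot'],degrees=True).as_matrix()[:,2]
p=o['ee_pos'];L=p+.064*z; M=np.array([.586,-.028,.127])
print(p,'lens',L,'along',(L-M)@-z,'off',(L-M)-((L-M)@z)*z,o['opening'])
for s,n in((a,'s'),(b,'t')):print(n,'lens',proj(s,L),'tail',proj(s,p-.047*z),'mouth',proj(s,M),'low',proj(s,M+.106*z))
A=cv2.resize(a['color'][220:360,340:480],(400,400),interpolation=2)
B=cv2.resize(b['color'][165:285,390:510],(400,400),interpolation=2)
cv2.imwrite('pics/fin.png',np.hstack([A,B]))
E
```

```text
[0.54900273 0.0356027  0.21444193] lens [5.70036550e-01 2.41650932e-04 1.65419745e-01] along 0.050278853134010995 off [ 5.60868983e-04  4.61758170e-04 -9.24282886e-05] 0.023720837347623442
s lens [403.23547248 278.89354525] tail [364.45113421 236.89002316] mouth [419.14210612 296.40857984] low [449.69476836 329.48001746]
t lens [440.44941546 235.0896572 ] tail [414.34719233 248.57258174] mouth [450.83280474 230.17025367] low [469.37509214 220.5536238 ]
```

View pics/fin.png

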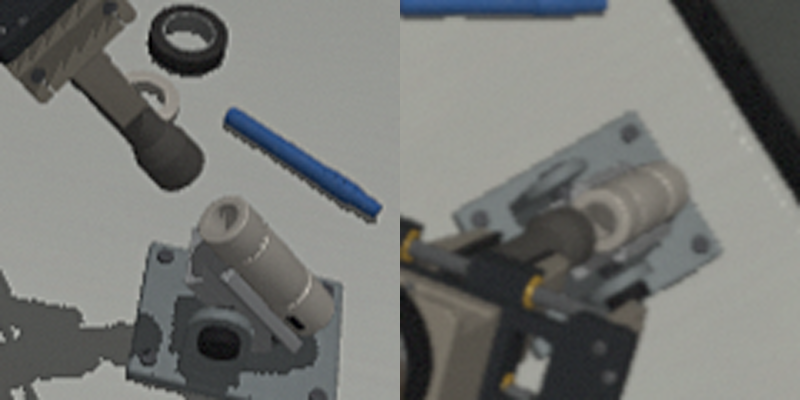

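>>> step_arm([
  [0,0,0,0,0,0,10],
  [0,0,0,0,0,0,10],
  [0,0,0,0,0,0,10],
  [0,0,0,0,0,0,10],
  [0,0,0,0,0,0,10],
  [0,0,0,0,0,0,10],
  [0,0,0,0,0,0,10],
  [0,0,0,0,0,0,10],
  [0,0,0,0,0,0,10],
  [0,0,0,0,0,0,10],
])

```text
time_s: 14.6
ee_pos: [0.5487, 0.0352, 0.2141]
ee_rot: [147.5, 24.7, 63.9]
ft_force: [-0.3, -0.2, -1.5]
opening: 0.0237
```

```bash
python3 -c "
from rig import robot
print(robot.get_obs()['ee_pos'],robot.close_job())"
```

```text
the job is handed in; nothing more can be done
[0.54866222 0.03518272 0.21407658] None
```

The torch's switch was pressed and released in the dock. I then lifted the torch out, tilted it 40° to match the sleeve, and handed the job in at 14.6 s with it held still in line with the bore. No verdict was reported.

- **Switch:** it was pressed to about 15 N, where it stopped giving, against 6 N for fully down. After lifting off, the force was back near zero. The switch joint itself can't be read, so its return is inferred.
- **Final position:** the lens is about 50 mm from the sleeve's upper mouth and, by my measurements, within 1 mm of the bore axis. The camera calibration adds about 2 mm.
- **Grip:** the finger opening stayed at about 24 mm and the torch sat where predicted in both pictures, so it did not slip.
- **Sleeve:** it looks unmoved, with its mouth within about 1 pixel of the first measurement.
- **Disagreements:** the finder's points were up to about 7 mm off my own pixel readings, so I used mine. In the top picture the sleeve's direction differed from the torch's by roughly 3°, inside the 12° limit, and I left it.

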